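# Find the full parts box by its heft and slide it into the bay

### The job

One of the three identical boxes is full of steel and the others are nearly empty: ease up the handle end of a box a little where it stands to feel its weight, until you have found the full one. Then slide the full box over the bench into the steel bay, handle end first and gently, until it is fully home against the end stop, flat on the bench, and let go. Keep every box's tail end down on the bench, do not tip a box steeply, and leave the other two boxes in their places and the clutter alone.

Things in the scene. Friction and masses are not known exactly. Their poses are not given: they have to be found in the camera images.
- box_a: one of three identical grey lidded boxes, 130 x 80 mm, lid top 65 mm up; origin: centre of its underside; x axis along the length from handle end (-x) to tail end (+x), z up. One of them, not known which, weighs 0.82 to 0.97 kg, the others 0.32 kg. Their contents lie about the middle. They start side by side some 30 mm apart, handle ends towards the bay
- handle_a (a point): centre of the steel grip of box_a: a round sleeve 12 mm thick and 46 mm long along the box's y axis that turns freely on its bar between two posts, so the box hinges in the hand; axis 30 mm above the lid, 47 mm from the box's centre towards the -x end, 95 mm above the underside; 24 mm free under it
- tail_a (a point): middle of the lower edge at the tail (+x) end of box_a, on the bench at z = 0. The box tips about this edge: raising the grip by 10 mm also carries it 8 to 9 mm towards the tail. Raised along that arc the hand bears roughly 2 N of a light box and 5 N of the full one (readings may be 1 N off); any push or pull along the box (friction at this edge) alters that, by its moment about this edge
- box_b: one of three identical grey lidded boxes, 130 x 80 mm, lid top 65 mm up; origin: centre of its underside; x axis along the length from handle end (-x) to tail end (+x), z up. One of them, not known which, weighs 0.82 to 0.97 kg, the others 0.32 kg. Their contents lie about the middle. They start side by side some 30 mm apart, handle ends towards the bay
- handle_b (a point): centre of the steel grip of box_b: a round sleeve 12 mm thick and 46 mm long along the box's y axis that turns freely on its bar between two posts, so the box hinges in the hand; axis 30 mm above the lid, 47 mm from the box's centre towards the -x end, 95 mm above the underside; 24 mm free under it
- tail_b (a point): middle of the lower edge at the tail (+x) end of box_b, on the bench at z = 0. The box tips about this edge: raising the grip by 10 mm also carries it 8 to 9 mm towards the tail. Raised along that arc the hand bears roughly 2 N of a light box and 5 N of the full one (readings may be 1 N off); any push or pull along the box (friction at this edge) alters that, by its moment about this edge
- box_c: one of three identical grey lidded boxes, 130 x 80 mm, lid top 65 mm up; origin: centre of its underside; x axis along the length from handle end (-x) to tail end (+x), z up. One of them, not known which, weighs 0.82 to 0.97 kg, the others 0.32 kg. Their contents lie about the middle. They start side by side some 30 mm apart, handle ends towards the bay
- handle_c (a point): centre of the steel grip of box_c: a round sleeve 12 mm thick and 46 mm long along the box's y axis that turns freely on its bar between two posts, so the box hinges in the hand; axis 30 mm above the lid, 47 mm from the box's centre towards the -x end, 95 mm above the underside; 24 mm free under it
- tail_c (a point): middle of the lower edge at the tail (+x) end of box_c, on the bench at z = 0. The box tips about this edge: raising the grip by 10 mm also carries it 8 to 9 mm towards the tail. Raised along that arc the hand bears roughly 2 N of a light box and 5 N of the full one (readings may be 1 N off); any push or pull along the box (friction at this edge) alters that, by its moment about this edge
- bay: fixed steel bay: two guides 28 mm high, 92 mm apart, and an end stop as high. Open at its +x end, where the mouth flares to about 130 mm and reaches to x = +120 mm. Origin: on the bench, where the origin of a box lies when fully home; the stop's inner face is at x = -65 mm. A box goes in handle end first, its axes parallel to the bay's, sliding on the bench (no floor)
- table: the dark steel workbench, top at z = 0, fixed
- caster_fork: steel caster fork standing on its 80 x 70 mm plate, 74 mm high; bystander
- caster_wheel: black rubber caster wheel 80 mm across lying flat, 33 mm high; bystander
- wrench: steel wrench lying flat; bystander
- paint_can: plain metal can, 90 mm across, 110 mm high; bystander
- tape_roll: roll of paper tape lying flat, 90 mm across, 25 mm high; bystander
- angle_offcut: offcut of dark angle iron, 120 mm long, 35 mm high; bystander
Mind the look-alikes: they are no part of the job. What is shaped like the box_a but orange is not meant.

How it is judged:
On the way:
1. the handle end of a box was raised (more than 0.04 rad) where it stood, its tail on the bench (((angle between box_a's own z axis and vertical above 0.04 rad and height (world z) of tail_a below 0.01 m and distance of box_a from where it was at the start of the episode below 0.03 m) or (angle between box_b's own z axis and vertical above 0.04 rad and height (world z) of tail_b below 0.01 m and distance of box_b from where it was at the start of the episode below 0.03 m) or (angle between box_c's own z axis and vertical above 0.04 rad and height (world z) of tail_c below 0.01 m and distance of box_c from where it was at the start of the episode below 0.03 m))), for 0.2 s.
At the end, for the whole second after the job is handed in: The full box stands flat in the bay, handle end towards the stop, within 5 mm of the end stop, between the guides (within 9 mm of the middle, 0.12 rad), at rest on the bench with its full weight; the other two boxes stand flat within 30 mm of where they began (((x of box_a in the frame of bay between -0.004 and 0.005 m and y of box_a in the frame of bay between -0.009 and 0.009 m and angle between the x axis of box_a and the x axis of bay, either way round below 0.12 rad and angle between each of box_a, box_b, box_c's own z axis and vertical below 0.03 rad and height (world z) of box_a below 0.004 m and x of handle_a in the frame of bay below 0 m and contact force between box_a and table above 5.5 N and linear speed of box_a below 0.01 m/s and distance of each of box_b, box_c from where it was at the start of the episode below 0.03 m) or (x of box_b in the frame of bay between -0.004 and 0.005 m and y of box_b in the frame of bay between -0.009 and 0.009 m and angle between the x axis of box_b and the x axis of bay, either way round below 0.12 rad and angle between each of box_b, box_a, box_c's own z axis and vertical below 0.03 rad and height (world z) of box_b below 0.004 m and x of handle_b in the frame of bay below 0 m and contact force between box_b and table above 5.5 N and linear speed of box_b below 0.01 m/s and distance of each of box_a, box_c from where it was at the start of the episode below 0.03 m) or (x of box_c in the frame of bay between -0.004 and 0.005 m and y of box_c in the frame of bay between -0.009 and 0.009 m and angle between the x axis of box_c and the x axis of bay, either way round below 0.12 rad and angle between each of box_c, box_a, box_b's own z axis and vertical below 0.03 rad and height (world z) of box_c below 0.004 m and x of handle_c in the frame of bay below 0 m and contact force between box_c and table above 5.5 N and linear speed of box_c below 0.01 m/s and distance of each of box_a, box_b from where it was at the start of the episode below 0.03 m))); the robot touches nothing.
It fails at once if a box's tail end lifted more than 10 mm off the bench (height (world z) of any of tail_a, tail_b, tail_c above 0.01 m).
It fails at once if a box tipped more than 0.25 rad (angle between any of box_a, box_b, box_c's own z axis and vertical above 0.25 rad).
It fails at once if a box or the robot pressed on the bay with more than 25 N (contact force between bay and anything else above 25 N).
It fails at once if a bystander shifted more than 30 mm (distance of any of caster_fork, caster_wheel, wrench, paint_can, tape_roll, angle_offcut from where it was at the start of the episode above 0.03 m).
It also fails if it takes over 72 s, if anything falls off the work surface, if the arm or the gripper's body presses on something with over 40 N, if the wrist force passes 120 N, or if a joint passes its speed limit or range.

### The arm

A 7-joint arm with a two-finger parallel gripper is mounted at the origin on the work surface. World frame = base frame: x ahead of the robot, y to its left, z up, the work surface at z = 0. Lengths are in m, angles in rad, forces in N, time in s.
With the tool pointing down it reaches from about 0.425 to 0.95 m from the base axis. Payload 4.7 kg.
Tool frame: the origin (TCP) lies midway between the tips of the shut fingers; the grasp point (between the pads) lies 19 mm behind it; z points along the fingers, y is the direction in which the jaws open and shut (so a half turn about z gives the same grasp; the last joint's range is limited). The gripper opens to 87 mm and grips with 3 to 60 N. Pads are 19 mm wide; open, the fingers measure 117 mm over their backs; the gripper's body (75 mm by 190 mm) begins 51 mm behind the grasp point.
Start: joints at [-1.256, 0.469, -0.049, 1.532, 0.024, 1.141, -0.082], TCP at [0.227, 0.636, 0.223] pointing down, gripper open.
Joint ranges: [-2.59, 2.59], [-0.33, 1.99], [-1.39, 1.29], [0.1, 2.45], [-1.04, 4.18], [0.21, 1.99], [-2.66, 2.66]. Speed limits (rad/s): [2.57, 2.57, 3.14, 3.14, 3.14, 3.14, 3.14].

### API

Orientations are given as [roll, pitch, yaw] about the fixed x, y, z axes, in that order (R = Rz(yaw) Ry(pitch) Rx(roll)).
In Python, from workcell import reach, movel, goto_joints, set_gripper, hold, inverse_kinematics, read_state, read_camera, camera_model, PlanningError, close_job gives the robot as it stands. Calls block until the motion is done:
- reach(position, orientation): joint-space move of the TCP to a pose.
- movel(position, vel=0.15, orientation=None): straight line of the TCP; orientation=None keeps the orientation; vel is the mean speed in m/s.
- goto_joints(angles): joint-space move.
- set_gripper(opening): finger opening in m; the grip force is fixed at half the most; returns when the fingers have stopped.
- hold(seconds).
- inverse_kinematics(position, orientation): joint angles nearest the present ones, or None.
- read_state(): the state.
- read_camera(name): name is "side" or "top" or "wrist"; returns (picture, depth): 420x560x3 uint8, blue, green, red; 420x560 float32, m along the optical axis (not along the pixel's ray), 0 where there is no reading.
- camera_model(name): a dict with "fovy" (degrees; the focal length in pixels is half the picture's height over the tangent of half this angle, whatever the lens; pixels are square), "cx", "cy" (the principal point, pixels), "cam_to_world" (4x4, takes a point from camera to world coordinates). Camera axes: x right, y up, looking along -z (the intrinsics and any distortion apply to the point x, -y, -z); pixel columns grow to the right and rows downward; lengths in m; the calibration is good to about 2 mm. The wrist camera is an equidistant fisheye: a pixel r from the principal point sees the ray r / f radians off the axis. A picture is of the moment at which its call begins: read the wrist's pose just before it. camera_model takes no time and is no camera call; for the wrist camera it gives the pose at the moment of the call.
A pose or a line that the arm cannot do raises PlanningError and nothing moves.
- close_job(): hands the job in, once; it reports no verdict.
The state is a dict: "time_s": time; "qpos": joint angles; "joint_vel": joint speeds; "joint_efforts": joint torques, N m; "position": TCP position; "tcp_rot": TCP orientation; "contact_force": force on the tool from outside, world axes, zero at the start; "torque": the same for the moment, N m; "grip_width": finger opening in m.
Only numpy, scipy, OpenCV 4.12 (cv2) and the standard library are available. Lean on these libraries where they do the work, as an engineer would, in place of code of your own. Each camera call takes 0.05 s, during which the arm holds its last target.

## Working session

There is one attempt and no reset: what is moved stays moved. The work goes in short steps, each a Python script; the robot and the scene stay as the last script left them, time stands still between calls to the robot, and variables do not carry over. Pictures are saved under pics/ and viewed, and the job is handed in when it is done.

```bash
mkdir -p pics; ls; python3 - <<'E'
from workcell import *
import cv2, numpy as np
np.set_printoptions(precision=4,suppress=True)
for n in ["side","top","wrist"]:
    m=camera_model(n); print(n,m)
    p,d=read_camera(n); cv2.imwrite(f"pics/{n}0.png",p); np.save(f"{n}0.npy",d)
print(read_state())
E
```

```text
pics
side {'fovy': 50.10020726186923, 'cx': 280.13436736519213, 'cy': 212.17035156434335, 'cam_to_world': array([[ 0.886 ,  0.2991, -0.3544,  0.0554],
       [-0.4638,  0.5642, -0.6831, -0.8778],
       [-0.0044,  0.7696,  0.6386,  0.9085],
       [ 0.    ,  0.    ,  0.    ,  1.    ]])}
top {'fovy': 52.223227617372885, 'cx': 280.00813928970183, 'cy': 211.92108366344567, 'cam_to_world': array([[-0.0096,  0.9929, -0.1184,  0.412 ],
       [-0.9999, -0.0078,  0.0152,  0.0122],
       [ 0.0141,  0.1185,  0.9929,  1.1528],
       [ 0.    ,  0.    ,  0.    ,  1.    ]])}
wrist {'fovy': 65.70646984690485, 'cx': 276.68251143074156, 'cy': 213.80390099088197, 'cam_to_world': array([[ 0.3374, -0.8998, -0.2767,  0.1517],
       [ 0.9414,  0.3222,  0.1001,  0.6625],
       [-0.0009, -0.2942,  0.9557,  0.3835],
       [ 0.    ,  0.    ,  0.    ,  1.    ]])}
{'time_s': 0.15, 'qpos': array([-1.2559,  0.4693, -0.0486,  1.5334,  0.0241,  1.141 , -0.0823]), 'joint_vel': array([-0.0009, -0.0041,  0.0002, -0.0029, -0.0006,  0.0003, -0.0003]), 'joint_efforts': array([  0.0007, -50.8428,  -0.0808, -23.6418,  -0.0614,   0.0357,
         0.0001]), 'position': array([0.2274, 0.6351, 0.2217]), 'tcp_rot': array([-3.1401,  0.0001,  2.7978]), 'contact_force': array([-0.4881, -0.0261, -0.3874]), 'torque': array([-0.0238, -0.0069,  0.0243]), 'grip_width': 0.08702604784303958}
```

View pics/top0.png

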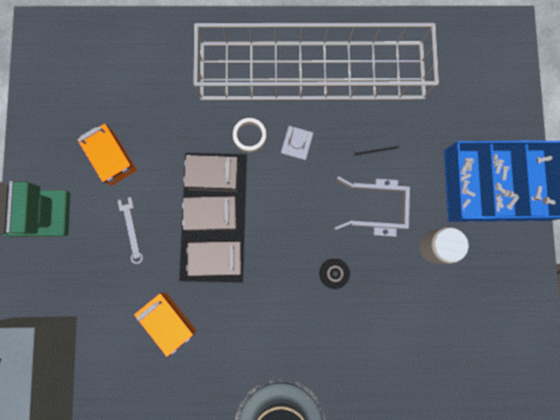

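View pics/side0.png

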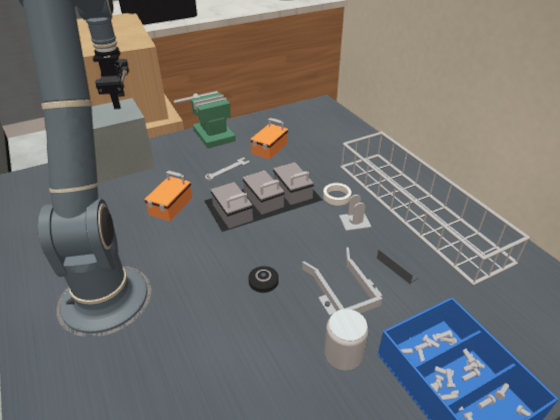

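```bash
cat > h.py <<'E'
from workcell import *
import cv2, numpy as np
np.set_printoptions(precision=4,suppress=True)
def foc(m): return 210/np.tan(np.radians(m["fovy"])/2)
def rays(m,uv,fish=False):
    uv=np.atleast_2d(np.asarray(uv,float)); f=foc(m)
    a=(uv[:,0]-m["cx"]); b=(uv[:,1]-m["cy"])
    if fish:
        r=np.hypot(a,b)+1e-9; t=r/f; d=np.stack([np.sin(t)*a/r,-np.sin(t)*b/r,-np.cos(t)],1)
    else: d=np.stack([a/f,-b/f,-np.ones_like(a)],1)
    M=np.asarray(m["cam_to_world"]); return M[:3,3],d@M[:3,:3].T,d
def onplane(m,uv,z,fish=False):
    o,d,_=rays(m,uv,fish); return o+d*((z-o[2])/d[:,2])[:,None]
def cloud(m,depth,fish=False):
    v,u=np.mgrid[0:depth.shape[0],0:depth.shape[1]]
    o,d,c=rays(m,np.stack([u.ravel(),v.ravel()],1),fish)
    P=o+d*(depth.ravel()/-c[:,2])[:,None]; P[depth.ravel()<=0]=np.nan
    return P.reshape(*depth.shape,3)
E
python3 - <<'E'
from h import *
p=cv2.imread("pics/top0.png"); d=np.load("top0.npy"); m=camera_model("top")
P=cloud(m,d)
for uv in [(200,172),(200,215),(205,259),(120,60),(230,280),(245,300),(100,300)]: print(uv,p[uv[1],uv[0]],P[uv[1],uv[0]])
crop=cv2.resize(p[110:350,110:510],None,fx=2,fy=2,interpolation=cv2.INTER_CUBIC); cv2.imwrite("pics/crop.png",crop)
for nm,uv in dict(roll=(249,121),fork=(297,142),angle=(377,150),can=(450,245),wheel=(335,273),wrench0=(126,202),wrench1=(137,258),bayl=(341,228),bayl2=(340,180),bayr=(407,187),bayr2=(407,226)).items(): print(nm,P[uv[1],uv[0]])
E
```

```text
(200, 172) [155 156 169] [0.6471 0.2009 0.0649]
(200, 215) [160 163 173] [0.5356 0.1997 0.0637]
(205, 259) [164 167 179] [0.4239 0.1856 0.0646]
(120, 60) [105  92  86] [0.9824 0.4399 0.0023]
(230, 280) [45 45 44] [0.3686 0.1288 0.003 ]
(245, 300) [101  89  86] [0.3161 0.0891 0.003 ]
(100, 300) [98 89 84] [0.32   0.4698 0.0011]
roll [0.7972 0.077  0.0214]
fork [ 0.7388 -0.0533  0.0175]
angle [ 0.7157 -0.2715  0.0157]
can [ 0.4518 -0.4192  0.1077]
wheel [ 0.3849 -0.1464  0.0303]
wrench0 [ 0.5798  0.4107 -0.    ]
wrench1 [ 0.4289  0.3774 -0.0026]
bayl [ 0.5042 -0.1695  0.0028]
bayl2 [ 0.6326 -0.1677  0.019 ]
bayr [ 0.611  -0.346   0.0257]
bayr2 [ 0.5061 -0.3411  0.0264]
```

View pics/crop.png

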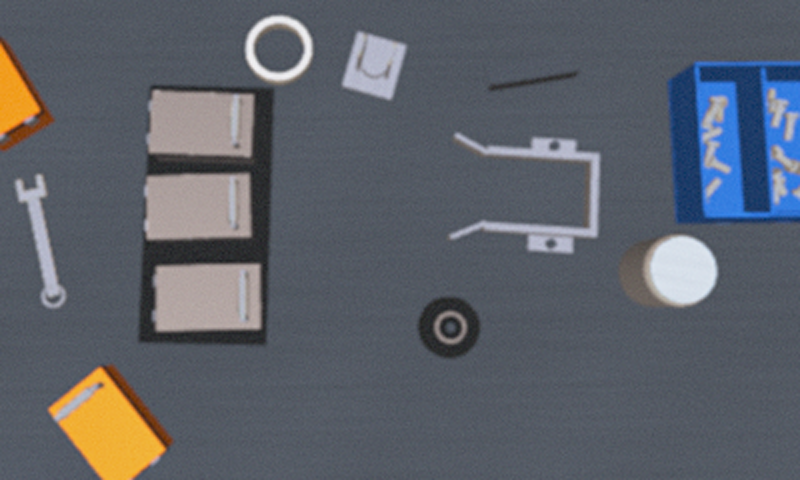

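```bash
python3 - <<'E'
from h import *
for pos in [(.42,.12,.08),(.53,.15,.3),(.64,.15,.08),(.55,-.2,.3),(.56,-.3,.08)]:
  for y in [0,np.pi]:
    print(pos,y,inverse_kinematics(pos,[np.pi,0,y]))
for i,(pos) in enumerate([(.53,.17,.33),(.53,.07,.33),(.55,-.17,.33)]):
    reach(pos,[np.pi,0,np.pi]); hold(.3)
    m=camera_model("wrist"); p,d=read_camera("wrist"); print(m["cam_to_world"],read_state()["time_s"],read_state()["position"])
    cv2.imwrite(f"pics/w{i}.png",p); np.savez(f"w{i}.npz",d=d,M=m["cam_to_world"],p=p)
E
```

```text
(0.42, 0.12, 0.08) 0 [-0.9081  0.3303  0.6412  2.244  -0.3241  0.6551 -1.6038]
(0.42, 0.12, 0.08) 3.141592653589793 [-0.4978  0.2855  0.1437  2.2232 -0.0679  0.6368  1.2656]
(0.53, 0.15, 0.3) 0 [-0.9024  0.2262  0.6683  1.7574 -0.1492  1.2092 -1.7643]
(0.53, 0.15, 0.3) 3.141592653589793 [-0.5376  0.202   0.2208  1.7388 -0.047   1.206   1.2664]
(0.64, 0.15, 0.08) 0 [-0.7021  0.6484  0.5983  1.7327 -0.4489  0.9008 -1.4847]
(0.64, 0.15, 0.08) 3.141592653589793 [-0.3813  0.5817  0.1235  1.7123 -0.09    0.853   1.3521]
(0.55, -0.2, 0.3) 0 [-0.4707  0.3778  1.0121  1.6916 -0.3347  1.2597 -0.9566]
(0.55, -0.2, 0.3) 3.141592653589793 [-0.389   0.3384  0.8797  1.6881 -0.2735  1.2445  2.1224]
(0.56, -0.3, 0.08) 0 [-0.2461  0.8016  1.046   1.802  -0.8078  1.0358 -0.4505]
(0.56, -0.3, 0.08) 3.141592653589793 [-0.0436  0.6388  0.6776  1.7914 -0.5016  0.8906  2.4328]
[[-0.0004 -0.9557 -0.2942  0.4494]
 [ 1.     -0.0001 -0.0008  0.1703]
 [ 0.0008 -0.2942  0.9557  0.4917]
 [ 0.      0.      0.      1.    ]] 2.5333 [0.53   0.1703 0.3299]
[[-0.0018 -0.9558 -0.2942  0.4495]
 [ 1.     -0.0015 -0.0014  0.0709]
 [ 0.0009 -0.2942  0.9558  0.4917]
 [ 0.      0.      0.      1.    ]] 3.3667 [0.53   0.071  0.3299]
[[-0.0018 -0.9557 -0.2945  0.4698]
 [ 1.     -0.0013 -0.0016 -0.1691]
 [ 0.0012 -0.2945  0.9557  0.4919]
 [ 0.      0.      0.      1.    ]] 4.6667 [ 0.5502 -0.1691  0.33  ]
```

```bash
python3 - <<'E'
import cv2,numpy as np
a,b,c=[cv2.resize(cv2.imread(f"pics/w{i}.png"),(400,300)) for i in range(3)]
cv2.imwrite("pics/wm.png",np.vstack([np.hstack([a,b]),np.hstack([c,c*0])]))
E
```

```text
(no output)
```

View pics/wm.png

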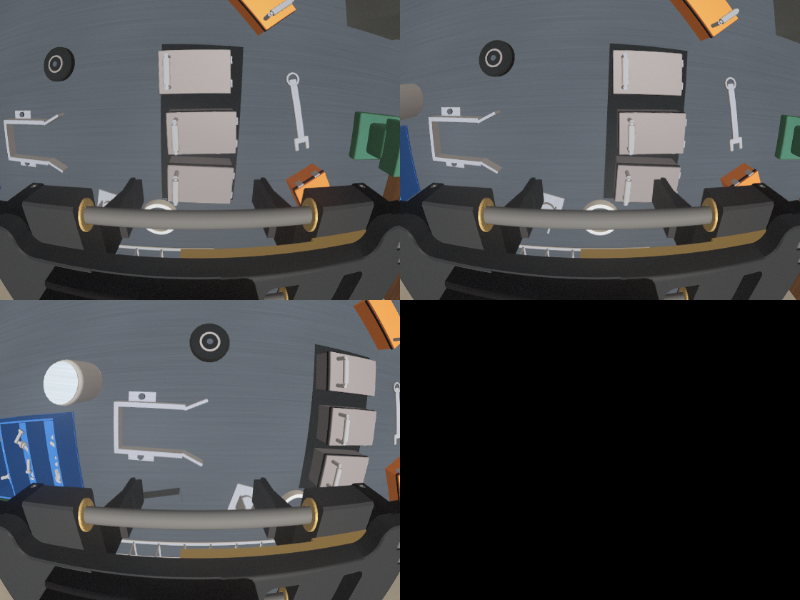

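View pics/w1.png

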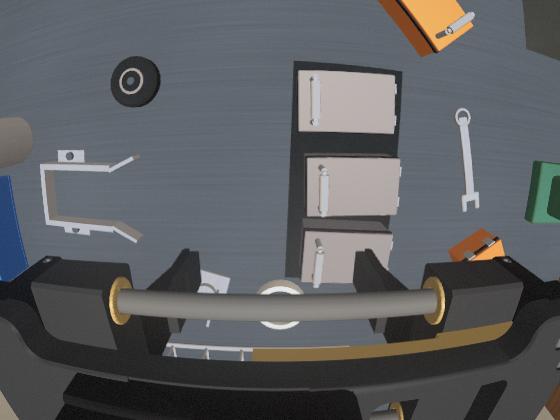

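View pics/w2.png

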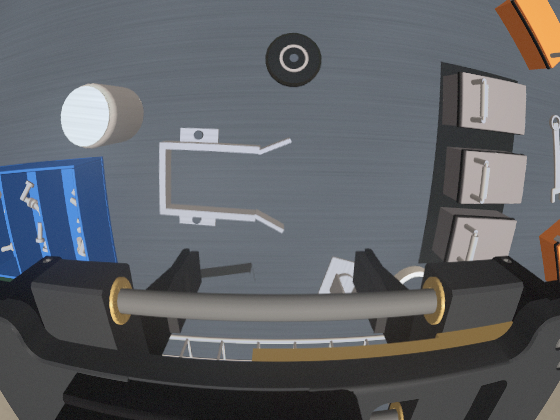

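```bash
cat > meas.py <<'E'
from h import *
def load(i):
    z=np.load(f"w{i}.npz"); m=dict(camera_model("wrist")); m["cam_to_world"]=z["M"]; return m,z["p"],z["d"]
def analyse(m,p,d,fish,name,ymin=-.02):
    P=cloud(m,d,fish)
    hsv=cv2.cvtColor(p,cv2.COLOR_BGR2HSV)
    Z=P[...,2]; ok=np.isfinite(Z)&(hsv[...,1]<70)&(P[...,0]>.36)&(P[...,0]<.72)&(P[...,1]>ymin)&(P[...,1]<.3)
    lid=(ok&(Z>.058)&(Z<.072)).astype(np.uint8)
    lid=cv2.morphologyEx(lid,cv2.MORPH_CLOSE,np.ones((9,9)))
    lid=cv2.morphologyEx(lid,cv2.MORPH_OPEN,np.ones((3,3)))
    n,L,s,c=cv2.connectedComponentsWithStats(lid)
    for k in range(1,n):
        if s[k,4]<500: continue
        msk=L==k
        zz=np.nanmedian(Z[msk&(Z>.058)&(Z<.072)])
        cs,_=cv2.findContours(msk.astype(np.uint8),cv2.RETR_EXTERNAL,cv2.CHAIN_APPROX_NONE)
        q=onplane(m,max(cs,key=len)[:,0],.065,fish)
        (cx,cy),(w,h),a=cv2.minAreaRect((q[:,:2]*1000).astype(np.float32))
        print(name,"lid z %.4f"%zz,"c",cx,cy,"size",w,h,"ang",a)
    hd=(ok&(Z>.085)&(Z<.115)).astype(np.uint8)
    n,L,s,c=cv2.connectedComponentsWithStats(hd)
    for k in range(1,n):
        if s[k,4]<40: continue
        Q=P[L==k]; (cx,cy),(w,h),a=cv2.minAreaRect((Q[:,:2]*1000).astype(np.float32))
        print(name,"handle n",s[k,4],"px",c[k],"ztop %.4f med %.4f"%(np.percentile(Q[:,2],90),np.median(Q[:,2])),"c",cx,cy,"size",w,h,"ang",a)
if __name__=="__main__":
    for i in (0,1,2): analyse(*load(i),True,f"w{i}")
    analyse(camera_model("top"),cv2.imread("pics/top0.png"),np.load("top0.npy"),False,"top")
    analyse(camera_model("side"),cv2.imread("pics/side0.png"),np.load("side0.npy"),False,"side")
E
python3 meas.py
```

```text
w0 lid z 0.0647 c 427.2433776855469 165.4119110107422 size 82.21492004394531 133.3490447998047 ang 0.6521950960159302
w0 lid z 0.0646 c 541.1593627929688 178.82275390625 size 82.32183074951172 134.91336059570312 ang 0.985501766204834
w0 lid z 0.0646 c 648.1106567382812 176.32244873046875 size 134.54220581054688 85.30448150634766 ang 87.70377349853516
w0 handle n 459 px [232.6754  99.7124] ztop 0.1010 med 0.0995 c 427.5362548828125 117.55247497558594 size 62.948219299316406 12.370733261108398 ang 0.9908239841461182
w0 handle n 413 px [244.4964 192.0339] ztop 0.1009 med 0.0992 c 543.2734375 130.24813842773438 size 63.25918197631836 12.081849098205566 ang 1.9981039762496948
w0 handle n 333 px [245.4324 265.9369] ztop 0.1009 med 0.0991 c 647.4730224609375 128.21292114257812 size 12.330881118774414 63.404701232910156 ang 87.70579528808594
w1 lid z 0.0647 c 427.1513671875 164.61111450195312 size 82.46253967285156 134.46534729003906 ang 0.8001163005828857
w1 lid z 0.0647 c 540.9669189453125 177.97146606445312 size 82.88195037841797 134.1383514404297 ang 1.3214948177337646
w1 lid z 0.0647 c 
[... 2086 characters left out ...]
25 115.70397186279297 size 61.270599365234375 10.466790199279785 ang 3.4605190753936768
side lid z 0.0655 c 535.0592041015625 165.3099365234375 size 313.70849609375 151.55328369140625 ang 2.739769458770752
side handle n 74 px [299.6216 175.1892] ztop 0.1022 med 0.0979 c 644.4725341796875 122.30306243896484 size 14.27928352355957 60.31550598144531 ang 86.0344009399414
side handle n 71 px [269.5211 183.9155] ztop 0.1019 med 0.0982 c 538.8295288085938 125.96275329589844 size 61.1927604675293 14.925823211669922 ang 2.320119857788086
side handle n 84 px [236.2738 197.2024] ztop 0.1026 med 0.0982 c 424.9194030761719 113.11822509765625 size 14.215893745422363 63.67873764038086 ang 86.28368377685547
```

```bash
cat > bay.py <<'E'
from meas import *
def bay(m,p,d,fish,name,save=False):
    P=cloud(m,d,fish); hsv=cv2.cvtColor(p,cv2.COLOR_BGR2HSV); Z=P[...,2]
    k=np.isfinite(Z)&(hsv[...,1]<70)&(Z>.021)&(Z<.034)&(P[...,0]>.46)&(P[...,0]<.67)&(P[...,1]>-.40)&(P[...,1]<-.12)
    Q=P[k]; zt=np.median(Q[:,2])
    # stop: points with y< -0.31
    print(name,"n",len(Q),"z",zt,"ymin/max",np.percentile(Q[:,1],[.5,99.5]),"x",np.percentile(Q[:,0],[.5,99.5]))
    g=Q[(Q[:,1]>-.31)&(Q[:,1]<-.24)]
    for s,nm in ((g[g[:,0]>.56],"guide+"),(g[g[:,0]<.56],"guide-")):
        c=np.polyfit(s[:,1],s[:,0],1); r=s[:,0]-np.polyval(c,s[:,1]); print(nm,len(s),"slope",c[0],"x at -.275",np.polyval(c,-.275),"resid pct",np.percentile(r,[2,98]))
    s=Q[(Q[:,0]>.53)&(Q[:,0]<.585)&(Q[:,1]<-.31)]
    c=np.polyfit(s[:,0],s[:,1],1); r=s[:,1]-np.polyval(c,s[:,0]); print("stop",len(s),"slope",c[0],"y at .558",np.polyval(c,.558),"resid",np.percentile(r,[2,98]))
bay(*load(2),True,"w2"); bay(*load(1),True,"w1"); bay(*load(0),True,"w0")
bay(camera_model("top"),cv2.imread("pics/top0.png"),np.load("top0.npy"),False,"top")
E
python3 bay.py
```

```text
w2 n 2243 z 0.0274513894131872 ymin/max [-0.3929 -0.1524] x [0.4648 0.6372]
guide+ 340 slope 0.07662985827480609 x at -.275 0.6124651674058648 resid pct [-0.0047  0.0057]
guide- 341 slope 0.07378613540101782 x at -.275 0.511253442444851 resid pct [-0.005   0.0053]
stop 266 slope -0.068411471309711 y at .558 -0.3411104403543107 resid [-0.0058  0.0048]
w1 n 1559 z 0.027151226877145662 ymin/max [-0.3928 -0.1502] x [0.4628 0.6385]
guide+ 212 slope 0.07231422913092504 x at -.275 0.6123327257466864 resid pct [-0.0043  0.006 ]
guide- 205 slope 0.07593716370263022 x at -.275 0.510892711557126 resid pct [-0.0048  0.0055]
stop 187 slope -0.06769985188272021 y at .558 -0.34009644463899574 resid [-0.0071  0.0043]
w0 n 1140 z 0.02711822335427161 ymin/max [-0.3485 -0.1489] x [0.5021 0.6399]
guide+ 149 slope 0.07395012260394691 x at -.275 0.6126687170230725 resid pct [-0.0046  0.0052]
guide- 155 slope 0.07524196280047286 x at -.275 0.5109424637762656 resid pct [-0.0049  0.0051]
stop 152 slope -0.08116615779958564 y at .558 -0.3399598361796573 resid [-0.0075  0.0046]
top n 722 z 0.027552869637542887 ymin/max [-0.3886 -0.1549] x [0.4677 0.6389]
guide+ 105 slope 0.06992965408158557 x at -.275 0.6137244026128233 resid pct [-0.0049  0.0053]
guide- 104 slope 0.07282495362639384 x at -.275 0.5117235643087727 resid pct [-0.0051  0.0048]
stop 97 slope -0.08289288251603015 y at .558 -0.3429105944849285 resid [-0.006  0.005]
```

```bash
cat > weigh.py <<'E'
from h import *
BOX=dict(A=(.4275,.1173,-.012),B=(.5433,.1302,-.035),C=(.6475,.1283,.035))
def ori(phi): return [np.pi,0,np.pi-phi]
def st(t):
    s=read_state(); print(t,"t %.2f"%s["time_s"],"pos",s["position"],"F",s["contact_force"],"T",s["torque"],"w %.4f"%s["grip_width"]); return s
def u(phi): return np.array([np.sin(phi),np.cos(phi),0])
def arc(h,phi,th):
    # handle pos when box tipped th about tail edge
    r=np.array([-.112,.095]); c,s=np.cos(th),np.sin(th)
    # handle at (-.112,.095) rel tail, raised: rotates clockwise in (x,z)
    x=c*r[0]+s*r[1]; z=-s*r[0]+c*r[1]
    return np.array([h[0],h[1],.076])+u(phi)*(x-r[0])+np.array([0,0,z-r[1]])
def meanF(n=5):
    F=[]
    for _ in range(n): hold(.06); F.append(read_state()["contact_force"])
    return np.mean(F,0)
E
python3 - <<'E'
from weigh import *
x,y,phi=BOX["B"]
reach([x,y,.15],ori(phi)); hold(.2); st("above")
movel([x,y,.076],vel=.1); hold(.1); st("down")
set_gripper(0); st("gripped")
E
```

```text
above t 6.18 pos [0.5441 0.129  0.1507] F [ 0.7394  0.3553 -0.5331] T [ 0.0439 -0.02    0.0163] w 0.0875
down t 7.17 pos [0.5439 0.1303 0.0768] F [ 0.078   0.0561 -0.6131] T [ 0.0323  0.0358 -0.0365] w 0.0869
gripped t 8.38 pos [0.5433 0.1302 0.076 ] F [ 0.4165  0.0794 -0.5413] T [ 0.0577  0.0255 -0.0085] w 0.0110
```

```bash
python3 - <<'E'
from weigh import *
x,y,phi=BOX["B"]; h=(x,y)
print("F0",meanF())
for th in (.02,.04,.06,.075):
    movel(arc(h,phi,th),vel=.03); print(th,meanF(3),read_state()["position"])
hold(.3); print(meanF(4))
st("up")
p,d=read_camera("wrist"); cv2.imwrite("pics/upB.png",p)
E
```

```text
F0 [ 0.1788  0.3172 -0.3207]
0.02 [ 0.4654  0.2645 -2.1124] [0.5431 0.1321 0.0781]
0.04 [ 0.3579  0.5935 -2.2374] [0.5431 0.1341 0.0804]
0.06 [ 0.0243 -0.4054 -1.8845] [0.5431 0.1361 0.0825]
0.075 [-0.1915 -0.5195 -1.8236] [0.543  0.1376 0.0841]
[-0.2597 -0.5256 -1.8077]
up t 10.91 pos [0.543  0.1376 0.0841] F [-0.6997 -0.1085 -2.4075] T [-0.0748  0.0401 -0.0865] w 0.0107
```

View pics/upB.png

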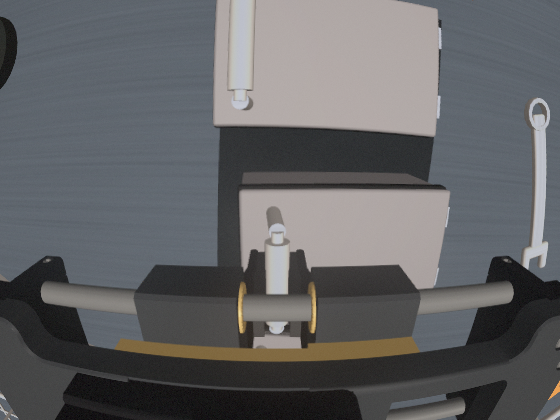

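Box B bears about 1.8 N, so it is a light one. The wrist view shows the grip between the fingers at about (277,280). I'll put it down and weigh C next.

```bash
python3 - <<'E'
from weigh import *
x,y,phi=BOX["B"]; h=(x,y)
movel(arc(h,phi,.03),vel=.04); movel(arc(h,phi,0)-[0,0,.0003],vel=.04); hold(.1); st("back")
set_gripper(.087); movel([x,y,.15],vel=.15); st("released")
x,y,phi=BOX["C"]; h=(x,y)
reach([x,y,.15],ori(phi)); hold(.15); movel([x,y,.076],vel=.1); set_gripper(0); st("grip C")
print("F0",meanF(3))
for th in (.03,.06,.07):
    movel(arc(h,phi,th),vel=.03); print(th,meanF(3),read_state()["position"])
hold(.2); print(meanF(4)); st("up")
E
```

```text
back t 11.64 pos [0.5438 0.1304 0.076 ] F [ 0.6225 -0.5167  1.3505] T [ 0.1395 -0.078  -0.0156] w 0.0109
released t 13.68 pos [0.5427 0.1301 0.1495] F [-0.4493 -0.3983 -0.6543] T [ 0.0714  0.0121 -0.0289] w 0.0868
grip C t 16.43 pos [0.6475 0.1279 0.0759] F [ 0.7447 -1.1811 -0.2553] T [-0.1856  0.0066 -0.0231] w 0.0111
F0 [ 0.169  -0.9259 -0.5999]
0.03 [ 0.4684 -2.0795 -3.7548] [0.6473 0.1309 0.0791]
0.06 [ 0.7498 -2.4466 -3.8038] [0.6477 0.1343 0.0825]
0.07 [ 0.0392 -1.3444 -4.2375] [0.6477 0.1352 0.0836]
[ 0.4252 -1.9305 -4.6003]
up t 18.41 pos [0.6477 0.1353 0.0836] F [ 0.9013 -1.9302 -4.1347] T [-0.3065 -0.069  -0.0268] w 0.0112
```

Box C bears about 4.3 N vertically plus about 1.9 N of push toward the tail, so it is the full box. Lower it to about 1 mm and slide it out.

```bash
python3 - <<'E'
from weigh import *
x,y,phi=BOX["C"]; h=(x,y); Z=.0772
movel(arc(h,phi,.03),vel=.04); movel([x,y+.001,Z],vel=.03); st("low")
def slide(px,py,ph,v=.05):
    movel([px,py,Z],vel=v,orientation=ori(ph)); return st("slide")
slide(.6455,.07,.035); slide(.6405,-.015,.045); slide(.610,-.065,.0743); slide(.5737,-.115,.0743)
hold(.2); st("mouth")
m=camera_model("wrist"); p,d=read_camera("wrist"); cv2.imwrite("pics/mouth.png",p); np.savez("w3.npz",d=d,M=m["cam_to_world"],p=p)
p,d=read_camera("top"); cv2.imwrite("pics/mouth_top.png",p[110:350,110:510].repeat(2,0).repeat(2,1))
E
```

```text
low t 18.96 pos [0.6473 0.1294 0.077 ] F [-0.0148 -0.6138 -5.7248] T [-0.2024  0.01   -0.0831] w 0.0109
slide t 20.29 pos [0.6457 0.0697 0.0775] F [-0.4756 -0.713  -4.271 ] T [-0.1368  0.1029 -0.0145] w 0.0112
slide t 22.14 pos [ 0.6406 -0.0149  0.0773] F [ 0.055   0.8934 -6.1929] T [ 0.1672  0.0583 -0.0206] w 0.0112
slide t 23.47 pos [ 0.6102 -0.0653  0.0774] F [ 0.054  -0.3288 -4.9211] T [-0.2106  0.1036  0.0151] w 0.0109
slide t 24.85 pos [ 0.574  -0.1152  0.0774] F [-0.3418 -0.6698 -5.3774] T [-0.0935 -0.027  -0.0837] w 0.0109
mouth t 25.05 pos [ 0.5739 -0.1153  0.0773] F [ 0.5615 -1.3541 -4.93  ] T [-0.1935 -0.0607 -0.0523] w 0.0110
```

View pics/mouth.png

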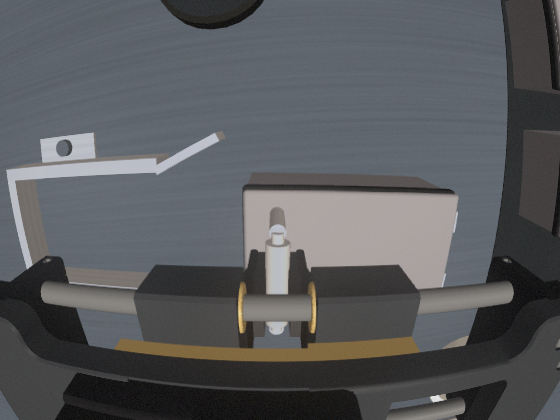

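View pics/mouth_top.png

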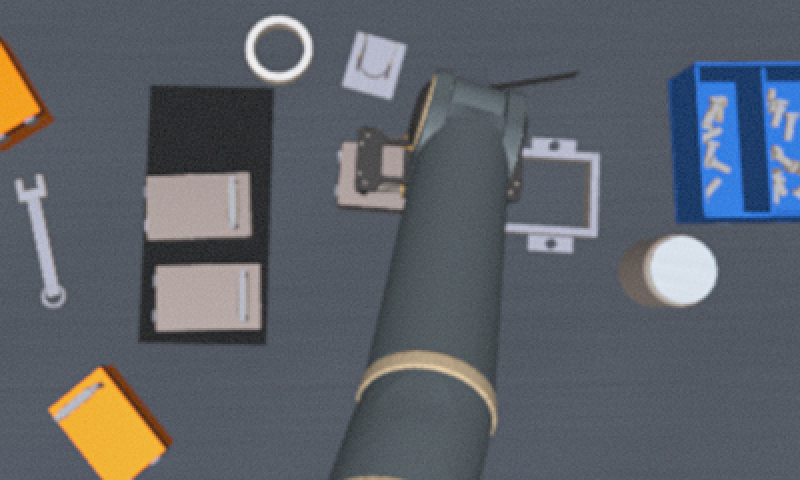

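```bash
python3 - <<'E'
from meas import *
m,p,d=load(3); P=cloud(m,d,True); Z=P[...,2]
def edge(uv0,uv1,z):
    q=onplane(m,[uv0,uv1],z,True); return q
# lid near edge (-x side): per column top row of lid points
k=np.isfinite(Z)&(Z>.060)&(Z<.071)&(P[...,0]>.50)&(P[...,0]<.65)&(P[...,1]>-.15)&(P[...,1]<.02)
E=[]
for c in range(262,436,4):
    r=np.where(k[:,c])[0]
    if len(r): E.append((c,r.min()))
Q=onplane(m,E,.0655,True); f=np.polyfit(Q[:,1],Q[:,0],1); res=Q[:,0]-np.polyval(f,Q[:,1]); k2=abs(res)<.003; f=np.polyfit(Q[k2,1],Q[k2,0],1)
print("lid -x edge slope",f[0],"x at y=-.115",np.polyval(f,-.115),"-> centre",np.polyval(f,-.115)+.04)
print("lid y range",np.nanpercentile(P[k][:,1],[1,99]))
b=np.isfinite(Z)&(Z>.022)&(Z<.033)&(P[...,0]<.54)&(P[...,0]>.49)&(P[...,1]<-.22)&(P[...,1]>-.32)
B=P[b]; f=np.polyfit(B[:,1],B[:,0],1); print("guide- slope",f, "x at -.275",np.polyval(f,-.275))
E
```

```text
lid -x edge slope 0.08688979051002123 x at y=-.115 0.5330119627533912 -> centre 0.5730119627533913
lid y range [-0.1319 -0.0032]
guide- slope [0.0742 0.5317] x at -.275 0.5112381545283586
```

```bash
python3 - <<'E'
from weigh import *
fx=lambda y:.5618+.0745*(y+.275)-.0000
for y in (-.16,-.21,-.26,-.305):
    movel([fx(y),y,.0772],vel=.05,orientation=ori(.0743)); s=st("in")
    if np.hypot(*s["contact_force"][:2])>10: print("STOP"); break
hold(.2); print(meanF(3))
E
```

```text
in t 26.20 pos [ 0.5705 -0.1609  0.0776] F [-1.3108 -2.251  -4.3133] T [-0.3477  0.1963 -0.0365] w 0.0111
in t 27.35 pos [ 0.5667 -0.2106  0.0775] F [-0.1706 -1.2278 -4.6392] T [-0.2018  0.1747  0.0329] w 0.0109
in t 28.50 pos [ 0.563  -0.2606  0.0775] F [-0.81   -1.0032 -5.0187] T [-0.216   0.135   0.0096] w 0.0108
in t 29.55 pos [ 0.5596 -0.3058  0.0776] F [-1.5794 -0.8939 -4.6342] T [-0.2036  0.1926  0.0251] w 0.0109
[-0.6219 -3.1715 -2.7772]
```

```bash
python3 - <<'E'
from weigh import *
fx=lambda y:.5618+.0745*(y+.275)
y=-.305
movel([fx(y),y,.0763],vel=.03); hold(.1); F0=meanF(2); print("F0",F0)
while y>-.324:
    y-=.001; movel([fx(y),y,.0763],vel=.02); hold(.05); s=read_state(); F=s["contact_force"]
    print("%.3f"%y,s["position"],F)
    if F[1]>6: F=meanF(2); print("chk",F)
    if F[1]>6: break
E
```

```text
F0 [ 0.1191 -3.514  -1.8174]
-0.306 [ 0.5597 -0.3055  0.0761] [-0.1869 -1.5082 -3.7356]
-0.307 [ 0.5596 -0.3056  0.0759] [ 1.3927  1.0574 -4.0431]
-0.308 [ 0.5592 -0.3073  0.076 ] [ 0.4058  1.8334 -4.5309]
-0.309 [ 0.5588 -0.3093  0.076 ] [-0.4599  1.2505 -6.8871]
-0.310 [ 0.5589 -0.3103  0.0762] [-0.3826  0.1201 -6.9946]
-0.311 [ 0.559  -0.3112  0.0763] [-0.7253  1.0107 -5.8107]
-0.312 [ 0.5591 -0.3121  0.0763] [-0.1318  1.327  -6.4253]
-0.313 [ 0.559  -0.3131  0.0763] [ 0.3423  1.8121 -5.5221]
-0.314 [ 0.5589 -0.3141  0.0763] [-0.3102  1.7164 -6.3704]
-0.315 [ 0.5588 -0.3151  0.0763] [ 0.5692  1.4878 -5.8226]
-0.316 [ 0.5587 -0.3161  0.0763] [-0.3449  1.0132 -5.4503]
-0.317 [ 0.5587 -0.3171  0.0763] [ 0.3425  1.4071 -6.1422]
-0.318 [ 0.5586 -0.3181  0.0763] [ 0.1051  1.1283 -6.8095]
-0.319 [ 0.5585 -0.3191  0.0763] [ 1.5555  0.8118 -6.8489]
-0.320 [ 0.5585 -0.3193  0.0762] [-0.141   3.2997 -6.4657]
-0.321 [ 0.5585 -0.3195  0.076 ] [-0.1315  5.1679 -6.4122]
-0.322 [ 0.5585 -0.3195  0.076 ] [ 0.4174  6.8222 -4.9535]
chk [ 0.3082  6.1709 -5.7298]
```

```bash
python3 - <<'E'
from weigh import *
movel([.5585,-.3205,.0763],vel=.02); hold(.1); st("relax")
for z in (.076,.0757,.0754,.075):
    movel([.5585,-.3202,z],vel=.02); F=meanF(2); print(z,F,read_state()["position"])
    if F[2]>-.6: break
set_gripper(.087); st("open"); movel([.5585,-.3202,.17],vel=.12); st("up")
reach([.50,.05,.33],[np.pi,0,np.pi]); hold(.3)
m=camera_model("wrist"); p,d=read_camera("wrist"); cv2.imwrite("pics/fin.png",p); np.savez("w4.npz",d=d,M=m["cam_to_world"],p=p)
reach([.50,-.15,.36],[np.pi,0,np.pi]); hold(.3)
m=camera_model("wrist"); p,d=read_camera("wrist"); cv2.imwrite("pics/fin2.png",p); np.savez("w5.npz",d=d,M=m["cam_to_world"],p=p)
st("end")
E
```

```text
relax t 35.96 pos [ 0.5585 -0.3195  0.0761] F [-0.2941  6.2598 -6.4795] T [1.1157 0.0424 0.0557] w 0.0108
0.076 [-0.3525  4.9751 -5.9336] [ 0.5585 -0.3195  0.076 ]
0.0757 [-0.3632  5.8556 -3.4148] [ 0.5585 -0.3195  0.076 ]
0.0754 [-1.3284  5.4268 -2.9441] [ 0.5585 -0.3195  0.076 ]
0.075 [-1.3614  5.9133 -1.0681] [ 0.5586 -0.3195  0.0759]
open t 38.82 pos [ 0.5585 -0.3202  0.075 ] F [ 0.239  -0.5885  0.2301] T [ 0.0352 -0.0094 -0.0023] w 0.0869
up t 39.76 pos [ 0.558  -0.3198  0.1691] F [-0.5581  0.3363 -0.7228] T [ 0.0162  0.0175 -0.0042] w 0.0871
end t 42.79 pos [ 0.5002 -0.149   0.3598] F [-0.3104  0.1288 -0.4809] T [-0.0392  0.0352  0.0078] w 0.0871
```

View pics/fin2.png

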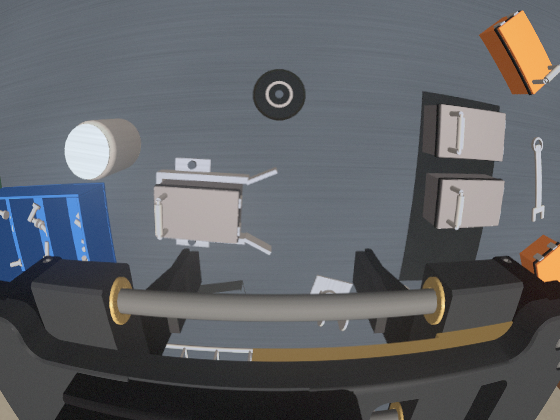

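```bash
python3 - <<'E'
from meas import *
for i in (4,5):
    m,p,d=load(i); analyse(m,p,d,True,f"w{i}")
    P=cloud(m,d,True); Z=P[...,2]
    k=((Z>.058)&(Z<.072)&(P[...,0]>.5)&(P[...,0]<.63)&(P[...,1]<-.15)&(P[...,1]>-.36)).astype(np.uint8)
    k=cv2.morphologyEx(k,cv2.MORPH_CLOSE,np.ones((9,9)))
    cs,_=cv2.findContours(k,cv2.RETR_EXTERNAL,cv2.CHAIN_APPROX_NONE)
    c=max(cs,key=len)[:,0]; q=onplane(m,c,.065,True); print("bay box lid",cv2.minAreaRect((q[:,:2]*1000).astype(np.float32)),"z",np.percentile(Z[(k>0)],[5,50,95]))
    L=P[(k>0)&(Z>.062)&(Z<.068)]; A=np.c_[L[:,:2],np.ones(len(L))]; print("plane tilt",np.linalg.lstsq(A,L[:,2],rcond=None)[0][:2])
    h=(Z>.085)&(Z<.115)&(P[...,0]>.5)&(P[...,0]<.63)&(P[...,1]<-.15)&(P[...,1]>-.36); print("bay handle",cv2.minAreaRect((P[h][:,:2]*1000).astype(np.float32)),np.percentile(P[h][:,2],90))
E
```

```text
w4 lid z 0.0648 c 426.5743103027344 164.42864990234375 size 82.28018951416016 134.8861541748047 ang 0.5855774879455566
w4 lid z 0.0648 c 541.4383544921875 177.35922241210938 size 83.3926010131836 133.8857421875 ang 2.102613687515259
w4 handle n 445 px [332.2157 123.9528] ztop 0.1011 med 0.0992 c 427.6136779785156 116.91529083251953 size 61.909332275390625 12.356985092163086 ang 0.7518025636672974
w4 handle n 377 px [339.2281 214.7029] ztop 0.1009 med 0.0993 c 543.8955078125 130.53359985351562 size 63.36684036254883 11.429296493530273 ang 1.3762017488479614
bay box lid ((561.0516967773438, -267.7911071777344), (138.0203094482422, 84.36552429199219), 85.84112548828125) z [nan nan nan]
plane tilt [ 0.0007 -0.001 ]
bay handle ((558.400146484375, -317.8510437011719), (12.42293643951416, 63.64100646972656), 88.01007080078125) 0.10027843241308655
w5 lid z 0.0649 c 427.04437255859375 161.764892578125 size 82.43717956542969 137.3933563232422 ang 0.9010002017021179
w5 lid z 0.0649 c 541.803466796875 174.42059326171875 size 82.97285461425781 136.86761474609375 ang 2.4525182247161865
w5 handle n 328 px [459.5152 132.2287] ztop 0.1012 med 0.0988 c 427.1575927734375 116.93949890136719 size 62.81257247924805 13.002701759338379 ang 0.23630595207214355
w5 handle n 294 px [458.381  208.8946] ztop 0.1011 med 0.0985 c 543.6283569335938 129.01905822753906 size 11.726774215698242 64.4593734741211 ang 89.69983673095703
bay box lid ((561.1876220703125, -270.43170166015625), (134.72689819335938, 83.97294616699219), 85.91754150390625) z [nan nan nan]
plane tilt [ 0.001  -0.0007]
bay handle ((558.9117431640625, -319.1590881347656), (11.998736381530762, 64.29127502441406), 86.82418060302734) 0.10091478435797263
```

```bash
python3 -c "
from workcell import *
close_job()"
```

```text
the job is handed in; nothing more can be done
```

I found the full box, slid it home in the steel bay and let go. I handed the job in at about 43 s of the 72 s allowed.

**Weighing:** I labelled the boxes A, B and C from nearest to farthest from the robot.
- I raised B by about 0.075 rad where it stood. It bore about 1.8 N, so it is light.
- I raised C by about 0.07 rad. It bore about 4.3 N, plus about 1.9 N along the box, so it is the full one.
- I did not weigh A, because C was already clearly the full one.

**Sliding:** I pulled C over the bench with its grip about 1 mm high and steered it clear of the other things. I eased it along the bay in 1 mm steps until the force along it rose from about 1 N to about 6 N at the end stop. Then I set it flat and let go.

**Last checks:**
- **Full box:** its lid centre measured (0.561, -0.270), against an expected home of (0.562, -0.2705). Its tilt was about 0.001 rad, and its axis was within about 0.005 rad of the bay's.
- **Boxes A and B:** both are within about 1 mm of where they began.
- **Clutter:** it looks untouched in the final picture; I did not measure it again.

**Disagreement:** the first of the two final views put the lid centre about 3 mm towards the mouth, at y = -0.268. That view was oblique and read the lid about 8 mm too long, so I trusted the nearer one. The handle positions from both views and the felt stop agree that the box is home.

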